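# Line up mill balls in the V-trough wear gauge

### The arm

A 6-joint arm with a two-finger parallel gripper is mounted at the origin on the work surface. World frame = base frame: x ahead of the robot, y to its left, z up, the work surface at z = 0. Lengths are in mm, angles in rad, forces in N, time in s.
With the tool pointing down it reaches from about 350 to 775 mm from the base axis. Payload 7.3 kg.
Tool frame: the origin (TCP) lies at the very end of the fingers, on their centre line; the grasp point (between the pads) lies 19 mm behind it (bot.grasp_offset is the distance from the TCP to the grasp point, in mm); z points along the fingers, y is the direction in which the jaws open and shut (so a half turn about z gives the same grasp; the last joint's range is limited). The gripper opens to 92 mm and grips with 3 to 60 N. Pads are 19 mm wide; open, the fingers measure 130 mm over their backs; the gripper's body (75 mm by 190 mm) begins 47 mm behind the grasp point.
Start: joints at [1.053, 0.342, 1.524, -0, 1.275, -0.146], TCP at [190.717, 489.157, 203.541] pointing down, gripper open.
Joint ranges: [-2.53, 2.53], [-0.77, 2.02], [0.04, 2.7], [-1, 4.14], [0.28, 2.66], [-3.11, 3.11]. Speed limits (rad/s): [2.57, 2.57, 3.14, 3.14, 3.14, 3.14].

### API

Orientations are given as [roll, pitch, yaw] about the fixed x, y, z axes, in that order (R = Rz(yaw) Ry(pitch) Rx(roll)).
In Python, from plant import bot gives the robot as it stands.
- The arm moves only by the tool servo_tool, never from a script. Its arguments are lists of equal length, an entry for each row: "angular": the turn, a rotation vector about the world's x, y, z in degrees, a list of three; "slide": the shift along the world's x, y, z in mm, a list of three; "grip": the opening, from -1 (shut) to 1 (fully open), so that 0 is half open. In form: {"angular": [[ax, ay, az], ...], "slide": [[dx, dy, dz], ...], "grip": [grip, ...]}. A call has 1 to 10 rows; each row is the pose to reach, as a shift and turn from the pose commanded when the call began; what a row does not reach only later rows make up. A row lasts 1/12 s, in which the tool goes at most 41.7 mm and 7.16 degrees, less where a joint would pass 70% of its speed; a pose out of reach is approached as far as the arm can. A call with a gripper value outside its range is refused whole. The fingers move at their own pace and stop on an object; the grip force is fixed at half the most. Time passes only in rows, so rows that repeat a pose let the fingers close. It gives the time, the measured TCP pose, the force and the opening at its end, in the units of the state.
- bot.get_obs(): the state, without advancing time (a new reading comes with each control period).
- bot.capture(name): name is "side" or "top"; returns a dict with "img" (400x640x3 uint8, blue, green, red), "range_z" (400x640 float32, mm along the optical axis (not along the pixel's ray), 0 where there is no reading), "fov_y" (degrees; the focal length in pixels is half the picture's height over the tangent of half this angle, whatever the lens; pixels are square), "cx", "cy" (the principal point, pixels), "R" (3x3) and "t" (3): a world point X has camera coordinates R X + t. Camera axes: x right, y down, z forward; pixel columns grow to the right and rows downward; lengths in mm; the calibration is good to about 2 mm. A picture is of the moment at which its call begins.
- bot.close_job(): hands the job in, once; it reports no verdict.
The state is a dict: "time": time; "joint_positions": joint angles; "dq": joint speeds; "tau": joint torques, N m; "tool_pos": TCP position; "tcp_rot": TCP orientation; "contact_force": force on the tool from outside, world axes, zero at the start; "moment": the same for the moment, N m; "grip_width": finger opening in mm.
Only numpy, scipy, OpenCV 4.12 (cv2) and the standard library are available. Lean on these libraries where they do the work, as an engineer would, in place of code of your own. Each camera call takes 0.05 s, during which the arm holds its last target.

### The job

Check the wear of the mill's grinding balls: lift the pan by its handle and tip its five balls into the V-trough so that they run down the fold into one row against the end stop, then stand the empty pan upright in the middle of its light board again and slide the gauge's red follower down the trough until it touches the last ball. Let go of everything at the end, and leave the mugs, glaze jar, caliper and knife where they are.

Things in the scene. Friction and masses are not known exactly. Their poses are not given: they have to be found in the camera images.
- trough: V-trough of the gauge, fixed: steel 90-degree angle iron, 320 mm long, legs 60 mm wide, 4 mm thick, open upwards, top edges 42 mm to either side of the fold and 42 mm above it. Origin: inside of the fold at the face of the end stop, the low end, 45 mm above the bench. +x runs up the fold (climbing 0.105 rad), y level across, z square to the fold, up. The stop is a dark plate 100 mm wide, 54 mm tall
- trough_mid (a point): Point on the fold midway along the trough, 160 mm from the stop. The trough is slippery: balls roll down to the stop by themselves, and a ball in the fold has its centre 21 mm above it; five in a row fill the fold from 0 to 150 mm from the stop. A 14 mm wide yellow rule runs beside the +y edge, below it a green cradle
- follower (a joint): Position of the follower (m): red block, 30 mm along the trough, riding captive in the V, top 57 mm above the fold. At 0 it is parked high, its face 290 mm from the stop; the value grows as it slides down, so the face stands at 0.290 minus the value (it touches a row of five balls at 0.140). It moves with about 2 N and stays where left. It starts at 0 to 0.03
- follower_knob (a point): Centre of the follower's upright black knob, 24 mm across, 30 mm tall, to be pinched from above in any direction. It stands 83 mm above the fold and 18 mm up the trough from the follower's face; below it is a 12 mm steel stem
- follower_face (a point): Middle of the follower's flat face that looks down the trough at the balls, 21 mm above the fold
- pan: Loose aluminium pan with the five balls, 0.28 kg empty (may differ by a quarter), 106 mm long, 104 wide. Origin: centre of its underside; z up; open pouring mouth to its -x, closed back to +x, side walls 38 mm high. Its floor climbs 8 degrees from back to mouth: carried level, the balls stay at the back; they roll out once the mouth is tipped down over 8 degrees (28 empties it briskly)
- pan_handle (a point): Middle of the pan's wooden handle bar, which bridges it from side to side: 12 mm thick (along the pan's x), 20 mm tall, 100 mm long (along the pan's y), 8 mm from the pan's origin towards the back and 85 mm above its underside. Pinch it across its thickness, fingers closing along the pan's x; the balls' tops lie 42 mm below
- pan_lip (a point): Middle of the pan's pouring lip, 100 mm wide along the pan's y: it lies 52 mm in front of (towards -x) and 20 mm above the pan's origin
- board: The pan's board, light wood, fixed to the bench: 150 mm (x) by 140 mm (y), 18 mm thick. Origin: centre of its underside. The pan starts on it and goes back onto its middle. (The dark board of the same size, with a mug, is not it; the two may have changed sides.)
- ball0: One of the five white ceramic grinding balls, 30 mm diameter, 51 g, slippery; origin at its centre. It starts in the pan
- ball1: One of the five white ceramic grinding balls, 30 mm diameter, 51 g, slippery; origin at its centre. It starts in the pan
- ball2: One of the five white ceramic grinding balls, 30 mm diameter, 51 g, slippery; origin at its centre. It starts in the pan
- ball3: One of the five white ceramic grinding balls, 30 mm diameter, 51 g, slippery; origin at its centre. It starts in the pan
- ball4: One of the five white ceramic grinding balls, 30 mm diameter, 51 g, slippery; origin at its centre. It starts in the pan
- mug_test: Bystander: unglazed mug, 82 mm across, 85 mm tall, on the dark board; origin at the centre of its underside; leave alone
- mug_a: Bystander: unglazed mug, 82 mm across, 85 mm tall, at the back of the bench; origin at the centre of its underside; leave alone
- mug_b: Bystander: darker unglazed mug, 82 mm across, 85 mm tall, at the back of the bench; origin at the centre of its underside; leave alone
- glaze_jar: Bystander: amber jar with a blue cap, 68 mm across, 110 mm tall, at the back of the bench; origin at the centre of its underside; leave alone
- caliper: Bystander: steel caliper, 200 mm long, 8 mm thick, lying on the near right of the bench; origin under its middle; leave alone
- knife: Bystander: fettling knife with a dark wooden handle, 200 mm long, 16 mm thick, lying on the near left of the bench; origin under its middle; leave alone
There are look-alikes about, which are no part of the job. What is shaped like the pan but pink or yellow is not meant.

How it is judged (in metres and radians):
On the way, in this order (a step that is already met when the one before it is completed fails the run):
1. the pan is tipped over the trough (angle between pan's own z axis and vertical above 0.15 rad and x of pan_lip in the frame of trough between 0 and 0.34 m and y of pan_lip in the frame of trough between -0.08 and 0.08 m and z of pan_lip in the frame of trough above 0.02 m), for 0.1 s.
2. all five balls lie in one row along the fold against the stop (x of ball0 in the frame of trough between 0.01 and 0.139 m and y of ball0 in the frame of trough between -0.004 and 0.004 m and z of ball0 in the frame of trough between 0.017 and 0.026 m and x of ball1 in the frame of trough between 0.01 and 0.139 m and y of ball1 in the frame of trough between -0.004 and 0.004 m and z of ball1 in the frame of trough between 0.017 and 0.026 m and x of ball2 in the frame of trough between 0.01 and 0.139 m and y of ball2 in the frame of trough between -0.004 and 0.004 m and z of ball2 in the frame of trough between 0.017 and 0.026 m and x of ball3 in the frame of trough between 0.01 and 0.139 m and y of ball3 in the frame of trough between -0.004 and 0.004 m and z of ball3 in the frame of trough between 0.017 and 0.026 m and x of ball4 in the frame of trough between 0.01 and 0.139 m and y of ball4 in the frame of trough between -0.004 and 0.004 m and z of ball4 in the frame of trough between 0.017 and 0.026 m), for 0.2 s.
At the end, for the whole second after the job is handed in: Five balls at rest in one row in the fold against the stop (centres within 4 mm of its middle plane, 17-26 mm above it, 10-139 mm from the stop); pan at rest upright (0.06 rad) on its light board, within 40 mm of its middle along each axis; follower within 3 mm of the last ball (joint above 0.137) (all of step 2 and linear speed of each of ball0, ball1, ball2, ball3, ball4, pan below 0.02 m/s and x of pan in the frame of board between -0.04 and 0.04 m and y of pan in the frame of board between -0.04 and 0.04 m and z of pan in the frame of board between 0.012 and 0.024 m and angle between pan's own z axis and vertical below 0.06 rad and value of joint follower above 0.137 m and velocity of joint follower below 0.005 m/s); the robot touches nothing.
It fails at once if a mug, the glaze jar, the caliper or the knife is moved more than 20 mm (distance of any of mug_test, mug_a, mug_b, glaze_jar, caliper, knife from where it was at the start of the episode above 0.02 m).
It also fails if it takes over 67 s, if anything falls off the work surface, if the arm or the gripper's body presses on something with over 40 N, if the wrist force passes 120 N, or if a joint passes its speed limit or range.

## Working session

There is one attempt and no reset: what is moved stays moved. The work goes in short steps, Python scripts to look and compute and a tool call to move; the robot and the scene stay as the last step left them, time stands still between calls to the robot, and variables do not carry over. Pictures are saved under pics/ and viewed, and the job is handed in when it is done.

Besides the shell and the picture viewer there is one more tool, called after ">>>" as a command line: name --argument value ..., lists and objects as JSON in quotes. servo_tool: Moves the arm, as the interface text tells. Its arguments: {"type":"object","properties":{"angular":{"type":"array","items":{"type":"array","items":{"type":"number"}}},"slide":{"type":"array","items":{"type":"array","items":{"type":"number"}}},"grip":{"type":"array","items":{"type":"number"}}},"required":["angular","slide","grip"]}

```bash
ls; mkdir -p pics; cat > h.py <<'E'
import numpy as np, cv2, sys
from plant import bot
def cap(n,save=None):
    c=bot.capture(n)
    if save: cv2.imwrite('pics/'+save+'.png',c['img'])
    np.savez('last_%s.npz'%n,**{k:np.array(v) for k,v in c.items()})
    return c
def load(n):
    return dict(np.load('last_%s.npz'%n))
def cloud(c):
    z=c['range_z'].astype(float);h,w=z.shape
    f=h/2/np.tan(np.radians(float(c['fov_y']))/2)
    u,v=np.meshgrid(np.arange(w),np.arange(h))
    P=np.stack([(u-c['cx'])/f*z,(v-c['cy'])/f*z,z],-1)
    X=(P-c['t'])@c['R']
    X[z==0]=np.nan
    return X
def proj(c,X):
    p=np.asarray(X)@c['R'].T+c['t'];f=c['img'].shape[0]/2/np.tan(np.radians(float(c['fov_y']))/2)
    return p[...,:2]/p[...,2:]*f+np.array([float(c['cx']),float(c['cy'])])
E
python3 - <<'E'
from h import *
for n in('top','side'):
    c=cap(n,n+'0'); print(n,c['fov_y'],c['cx'],c['cy'],c['R'],c['t'])
print(bot.get_obs())
E
```

```text
pics
top 46.099492207516086 322.4219149383464 198.74192781303753 [[ 0.01347756 -0.99988135  0.00745944]
 [-0.99005234 -0.01438923 -0.13996182]
 [ 0.14005255 -0.00549889 -0.9901288 ]] [ 152.24879058  507.35065355 1603.84919744]
side 53.722234630041775 326.5545149527923 194.965189215266 [[ 0.78911918 -0.61421627  0.00541289]
 [-0.43156171 -0.56068002 -0.70667702]
 [ 0.43708742  0.55531639 -0.70751558]] [-262.35452452  399.24383157  886.34516504]
{'time': 0.1, 'joint_positions': array([ 1.05297764e+00,  3.42643022e-01,  1.52490636e+00,  1.21026629e-05,
        1.27539214e+00, -1.46026660e-01]), 'dq': array([-0.00082466, -0.00092913, -0.00318318,  0.00064714, -0.0006551 ,
       -0.00139405]), 'tau': array([ 1.68895349e-03, -4.32004917e+01, -2.44696462e+01,  7.20232632e-02,
        5.25958801e-02, -4.47040054e-05]), 'tool_pos': array([190.52125474, 488.79779553, 202.92496397]), 'tcp_rot': array([-3.14025983e+00, -2.07721375e-04,  2.76979695e+00]), 'contact_force': array([ 0.21126745,  0.34907991, -0.73094703]), 'moment': array([-0.00667119, -0.01472187, -0.00770476]), 'grip_width': 91.80155246139078}
```

View pics/top0.png

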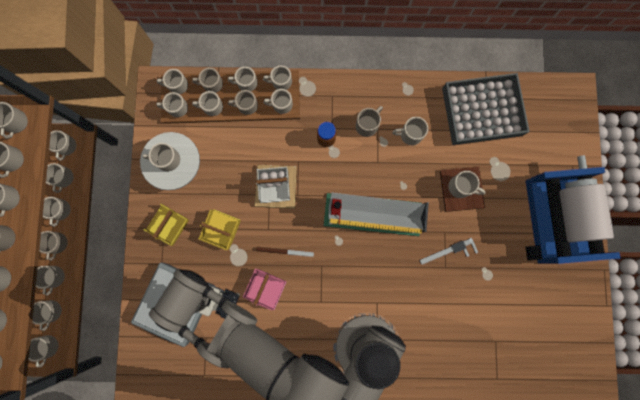

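View pics/side0.png

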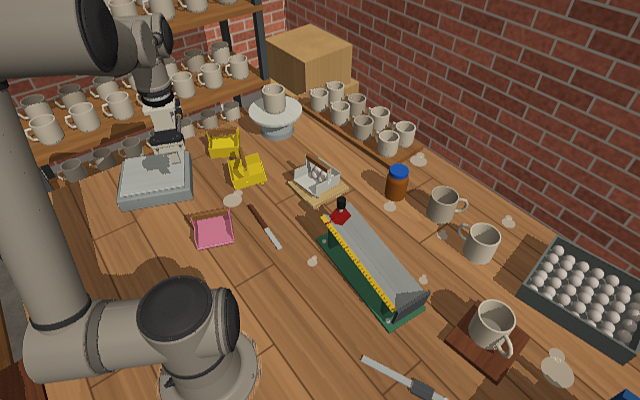

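The pan candidates are: silver on the light board at top (275,187), yellow at (165,225) and (219,229), and pink at (265,289). The silver one holds balls and sits on the light board, so it fits. The trough runs from the stop at about (427,215) to the follower at (335,207). Next I confirm with crops and measure.

```bash
python3 - <<'E'
from h import *
t=load('top');s=load('side')
a=cv2.resize(t['img'][150:250,240:440],None,fx=4,fy=4,interpolation=cv2.INTER_CUBIC)
cv2.imwrite('pics/ctop.png',a)
b=cv2.resize(s['img'][140:340,280:440],None,fx=3.75,fy=3,interpolation=cv2.INTER_CUBIC)
b=cv2.resize(s['img'][140:340,270:440],None,fx=3,fy=3,interpolation=cv2.INTER_CUBIC)
cv2.imwrite('pics/cside.png',b)
E
```

```text
(no output)
```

View pics/ctop.png

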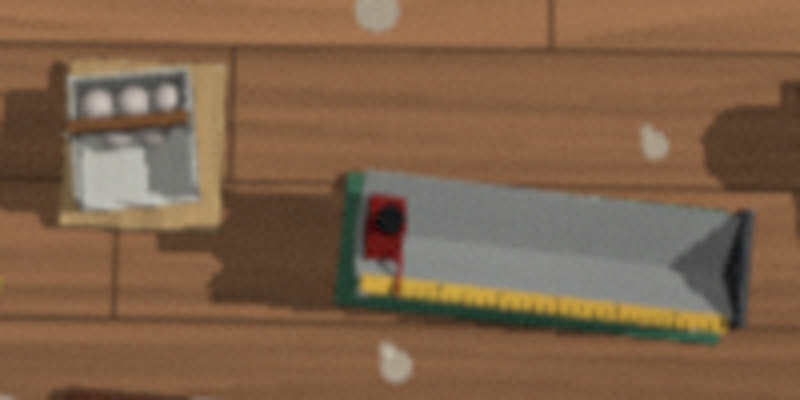

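View pics/cside.png

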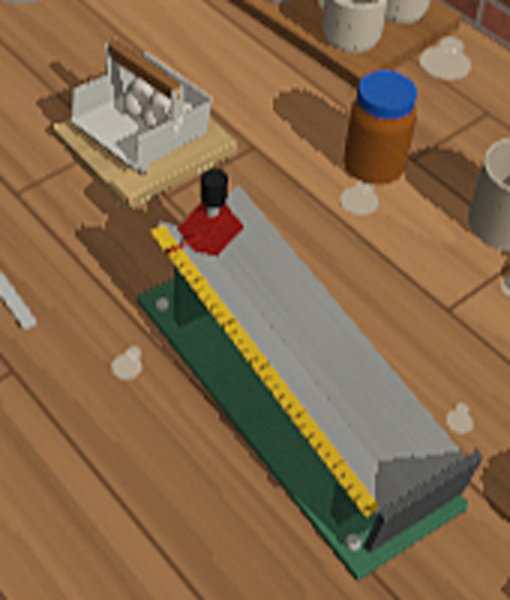

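The crops confirm it: the silver pan with white balls is at top (275,187), back towards +x (up) and mouth towards the robot. Now I measure the board, handle, knob, rule and stop.

```bash
python3 - <<'E'
from h import *
np.set_printoptions(precision=1,suppress=True)
def rect(X,name):
    c=X.mean(0); r=cv2.minAreaRect(X[:,:2].astype(np.float32)); print(name,len(X),'mean',c,'med',np.median(X,0),'min',X.min(0),'max',X.max(0)); print('   rect',r)
for n in('top','side'):
    c=load(n);X=cloud(c);hsv=cv2.cvtColor(c['img'],cv2.COLOR_BGR2HSV);H,S,V=[hsv[...,i].astype(int) for i in range(3)]
    ok=np.isfinite(X[...,0])
    # expected world centre of things
    box=lambda x0,x1,y0,y1,z0,z1: ok&(X[...,0]>x0)&(X[...,0]<x1)&(X[...,1]>y0)&(X[...,1]<y1)&(X[...,2]>z0)&(X[...,2]<z1)
    print(n, 'pan px', X[187,275] if n=='top' else X[175,318])
    rect(X[box(380,620,50,280,88,125)&(S>90)],'handle')
    rect(X[box(380,620,50,280,10,24)],'board')
    rect(X[box(380,620,50,280,35,85)],'pan body')
    rect(X[box(300,620,-330,60,60,200)&(H>20)&(H<32)&(S>130)],'rule')
    rect(X[box(300,620,-330,60,60,250)&((H<6)|(H>172))&(S>150)],'red')
    rect(X[box(300,620,-330,60,130,250)&(V<60)],'knob')
    rect(X[box(300,620,-330,-150,30,120)&(V<90)&(S<60)],'stop')
E
```

```text
top pan px [544.5 325.9  33.3]
handle 192 mean [438.7 103.5 115.4] med [425.1 107.8 116. ] min [411.1  51.1  96.5] max [495.9 133.9 124.7]
   rect ((453.5725402832031, 90.33601379394531), (83.34297943115234, 82.69236755371094), 86.31591033935547)
board 413 mean [506.1 209.3  15.8] med [508.2 259.4  15.3] min [383.3  50.5  10. ] max [619.9 279.9  23.9]
   rect ((504.6771240234375, 168.63961791992188), (239.25070190429688, 226.46018981933594), 2.762613296508789)
pan body 137 mean [479.8 114.7  75.2] med [471.6  79.5  77.6] min [448.2  51.5  37.9] max [563.1 279.6  85. ]
   rect ((494.9875793457031, 170.80682373046875), (249.95896911621094, 58.25047302246094), 71.06813049316406)
rule 227 mean [404.5 -54.3 101.1] med [404.3 -53.1 100.6] min [ 389.3 -172.1   84.5] max [419.3  57.9 120.1]
   rect ((404.61370849609375, -56.97881317138672), (231.28033447265625, 12.801448822021484), 84.63752746582031)<stdin>:4: RuntimeWarning: Mean of empty slice.
  ret = um.true_divide(
  return _methods._mean(a, axis=axis, dtype=dtype,
Traceback (most recent call last):
ValueError: zero-size array to reduction operation minimum which has no identity
```

```bash
cat > m.py <<'E'
from h import *
np.set_printoptions(precision=1,suppress=True)
def rect(X,name):
    if len(X)<3: print(name,len(X));return
    c=X.mean(0); r=cv2.minAreaRect(X[:,:2].astype(np.float32)); print(name,len(X),'mean',c,'med',np.median(X,0),'min',X.min(0),'max',X.max(0)); print('   rect',np.array(r[0]),np.array(r[1]),r[2])
def setup(n):
    c=load(n);X=cloud(c);hsv=cv2.cvtColor(c['img'],cv2.COLOR_BGR2HSV);H,S,V=[hsv[...,i].astype(int) for i in range(3)]
    ok=np.isfinite(X[...,0])
    box=lambda x0,x1,y0,y1,z0,z1: ok&(X[...,0]>x0)&(X[...,0]<x1)&(X[...,1]>y0)&(X[...,1]<y1)&(X[...,2]>z0)&(X[...,2]<z1)
    return c,X,H,S,V,box
E
python3 - <<'E'
from m import *
for n in('top','side'):
    c,X,H,S,V,box=setup(n)
    print(n)
    rect(X[box(440,660,200,420,92,120)],'handle')
    rect(X[box(440,660,200,420,12,22)],'board')
    rect(X[box(440,660,200,420,30,88)],'pan body')
    rect(X[box(300,620,-330,160,60,200)&(H>20)&(H<32)&(S>130)],'rule')
    rect(X[box(300,620,-330,160,60,250)&((H<6)|(H>172))&(S>150)],'red')
    rect(X[box(300,620,-330,160,135,250)&(V<60)],'knob')
    rect(X[box(300,620,-330,-150,30,120)&(V<100)&(S<60)],'stop')
E
```

```text
top
handle 139 mean [555.2 330.5 110.9] med [554.6 330.  112.3] min [542.8 279.   95. ] max [569.7 382.7 119.8]
   rect [556.3 331. ] [ 16.  103.9] 6.28319787979126
board 471 mean [540.8 311.   17.4] med [526.1 290.6  17.5] min [443.9 254.5  12.1] max [634.3 396.9  22. ]
   rect [537.7 326.2] [139.8 190.6] 88.44391632080078
pan body 802 mean [549.8 331.5  45.6] med [544.6 332.1  42.2] min [489.5 273.5  30.1] max [610.4 390.8  81. ]
   rect [550.2 337.5] [114.4 118.4] 5.95252799987793
rule 299 mean [407.9 -18.  104.9] med [407.7 -12.5 104.7] min [ 389.3 -172.1   84.5] max [426.5 133.9 126.1]
   rect [408.2 -19.1] [307.4  12.8] 84.63752746582031
red 83 mean [464.1 116.5 127.5] med [459.3 117.8 119.4] min [444.1 101.2 107.8] max [493.  128.1 179.9]
   rect [468.6 115. ] [26.4 48.5] 88.69741821289062
knob 41 mean [467.  114.3 170.2] med [466.4 113.5 172.4] min [458.1 103.8 136.2] max [476.4 125.1 180.1]
   rect [467.5 114.4] [19.3 19.8] 22.380971908569336
stop 433 mean [ 476.3 -213.    71. ] med [ 460.9 -181.9   70.5] min [ 392.6 -329.6   30.3] max [ 596.8 -150.7  107.3]
   rect [ 499.4 
[... 484 characters left out ...]
ect [549.7 332.8] [115.2 108.7] 6.659256458282471
rule 613 mean [406.3 -30.9 103.1] med [405.8 -37.5 102.6] min [ 387.7 -170.3   62.1] max [433.4 138.3 122.7]
   rect [410.5 -16.3] [309.6  21.9] 84.1773910522461
red 224 mean [461.6 110.2 114.3] med [459.9 106.3 116. ] min [412.3  99.1  79.3] max [493.1 131.4 146.4]
   rect [453.5 116.4] [29.3 79.8] 83.9634780883789
knob 100 mean [465.1 110.5 166. ] med [464.4 109.3 169.1] min [456.6 102.4 145.9] max [479.1 122.5 178. ]
   rect [467.4 113.2] [19.9 21. ] 18.92457389831543
stop 996 mean [ 486.7 -234.    70.5] med [ 472.7 -187.7   70.1] min [ 391.3 -329.8   30.3] max [ 597.8 -150.3  102.4]
   rect [ 498.8 -247.9] [ 75.8 252. ] 40.969886779785156
```

```bash
python3 - <<'E'
from m import *
yaw=np.radians(84.4); d=np.array([np.cos(yaw),np.sin(yaw)]); l=np.array([-d[1],d[0]])
k=np.array([467.4,113.5])
for n in('top','side'):
    c,X,H,S,V,box=setup(n)
    q=X[...,:2]-k; s=q@d; w=q@l
    print(n)
    m=box(350,560,-260,200,75,130)&(S<70)
    # profile of trough: points z vs w for s ranges
    for s0 in range(-310,60,20):
        b=box(350,560,-260,200,30,140)&(S<80)&(s>s0)&(s<s0+20)&(abs(w)<75)
        if b.sum()<5: continue
        ww=w[b];zz=X[b][:,2]
        # V: z = z0+|w-w0| fit
        from scipy.optimize import least_squares
        r=least_squares(lambda p:zz-(p[0]+abs(ww-p[1])),[zz.min(),0],loss='soft_l1',f_scale=2)
        print(s0+10,b.sum(),'z0 %.1f w0 %.1f'%tuple(r.x),'rms %.1f'%np.median(abs(r.fun)),'wrange',ww.min(),ww.max(),zz.max())
    b=(s<-200)&(s>-330)&(abs(w)<45)&np.isfinite(s)&(X[...,2]>92)
    if b.sum(): print('stop top s',np.percentile(s[b],[2,20,50,80,98]),'w',w[b].min(),w[b].max(),'z',X[b][:,2].max())
E
```

```text
top
-300 179 z0 60.3 w0 -3.6 rms 12.7 wrange -52.04743910145734 45.58342681801793 107.31995802132522
-280 145 z0 46.0 w0 -5.2 rms 2.7 wrange -49.045231159969504 36.220968588092795 93.40584554064698
-260 144 z0 48.6 w0 -5.1 rms 2.9 wrange -49.676516130065636 36.690001254269525 92.97254427148283
-240 149 z0 50.7 w0 -4.0 rms 1.9 wrange -49.49411950338169 36.158837373674174 100.15381189653533
-220 146 z0 52.7 w0 -4.0 rms 2.7 wrange -48.55904633380243 36.73738965908614 100.20203776182748
-200 150 z0 55.3 w0 -3.9 rms 2.8 wrange -50.36574945751067 37.21653813331989 99.2401490151893
-180 149 z0 57.2 w0 -3.9 rms 2.2 wrange -48.91448117885731 36.949948496269165 103.76095338042612
-160 150 z0 59.4 w0 -3.5 rms 2.5 wrange -47.149699183179976 37.22659309407662 104.80750858821723
-140 151 z0 60.9 w0 -3.4 rms 2.2 wrange -49.58725172408348 37.468055396055846 106.88754742139005
-120 148 z0 63.4 w0 -3.8 rms 2.4 wrange -48.47319817652999 37.136087646579966 112.5984613413612
-100 144 z0 65.7 w0 -3.7 rms 2.4 wrange -48.74198098498896 36.06537627824432 112.60355757377044
-80 154 z0 67.3 w0 -3.1 rms 2.4 wra
[... 1682 characters left out ...]
 111.16441834715476
-80 203 z0 68.6 w0 -2.1 rms 1.1 wrange -44.697174256030266 40.83726198338108 114.40677291211033
-60 204 z0 70.4 w0 -2.1 rms 1.2 wrange -47.110837093926065 39.58672403368848 114.83295183554625
-40 195 z0 72.5 w0 -1.7 rms 1.2 wrange -44.822099088668736 39.82280271683972 116.66239565473649
-20 187 z0 74.8 w0 -1.8 rms 1.2 wrange -45.425376217582475 39.953305090684836 118.41227355414318
0 88 z0 77.6 w0 -2.6 rms 2.7 wrange -43.79363252659116 41.186888503439114 139.68118524640948
20 43 z0 78.7 w0 -1.0 rms 1.0 wrange -44.2329708117518 41.892103412382326 122.38093602927707
stop top s [-303.2 -301.3 -296.6 -224.6 -202.9] w -44.993245357528394 44.887786540978055 z 102.07117089315537
```

Everything agrees with the given sizes:
- **Handle:** centre (555.5, 331.5), top 112, pan yaw about 6°.
- **Board:** centre (550.5, 327.5).
- **Fold at the stop:** (442, -178, 45), trough yaw 84.8°.
- **Knob:** about (467.4, 113.5).

First I move above the handle.

>>> servo_tool --angular '[[0, 0, -62.8], [0, 0, -62.8], [0, 0, -62.8], [0, 0, -62.8], [0, 0, -62.8], [0, 0, -62.8], [0, 0, -62.8], [0, 0, -62.8], [0, 0, -62.8], [0, 0, -62.8]]' --slide '[[365, -157, 0], [365, -157, 0], [365, -157, 0], [365, -157, 0], [365, -157, 0], [365, -157, 0], [365, -157, 0], [365, -157, 0], [365, -157, 0], [365, -157, 0]]' --grip '[1, 1, 1, 1, 1, 1, 1, 1, 1, 1]'

```text
time: 0.93
tool_pos: [559.4, 329.3, 202.5]
tcp_rot: [3.141, 0.001, 1.666]
contact_force: [-0.2, 0.4, -0.6]
grip_width: 91.8
```

>>> servo_tool --angular '[[0, 0, 0], [0, 0, 0], [0, 0, 0], [0, 0, 0]]' --slide '[[0, 0, 0], [0, 0, 0], [0, 0, 0], [0, 0, 0]]' --grip '[1, 1, 1, 1]'

```text
time: 1.27
tool_pos: [554.4, 333.0, 203.5]
tcp_rot: [-3.141, -0.0, 1.675]
contact_force: [-0.5, -0.2, -0.5]
grip_width: 92.2
```

```bash
python3 - <<'E'
from m import *
cap('side','side1');cap('top')
c,X,H,S,V,box=setup('side')
rect(X[box(440,660,200,420,92,120)],'handle')
print(bot.get_obs()['tool_pos'],bot.get_obs()['joint_positions'])
b=cv2.resize(c['img'][40:240,220:440],None,fx=3,fy=3,interpolation=cv2.INTER_CUBIC)
for p,col in(((555.5,331.5,113),(0,0,255)),(tuple(bot.get_obs()['tool_pos']),(255,0,0))):
    u=proj(c,np.array(p)); cv2.circle(b,(int((u[0]-220)*3),int((u[1]-40)*3)),4,col,1)
cv2.imwrite('pics/cside1.png',b)
E
```

```text
handle 200 mean [553.  329.2 108.4] med [552.4 328.  110.5] min [542.4 278.5  92.7] max [569.2 388.7 118.8]
   rect [555.9 333.6] [ 19.3 109.5] 4.518449783325195
[554.6 333.1 203.9] [0.4 0.6 1.2 0.  1.4 0.3]
```

View pics/cside1.png

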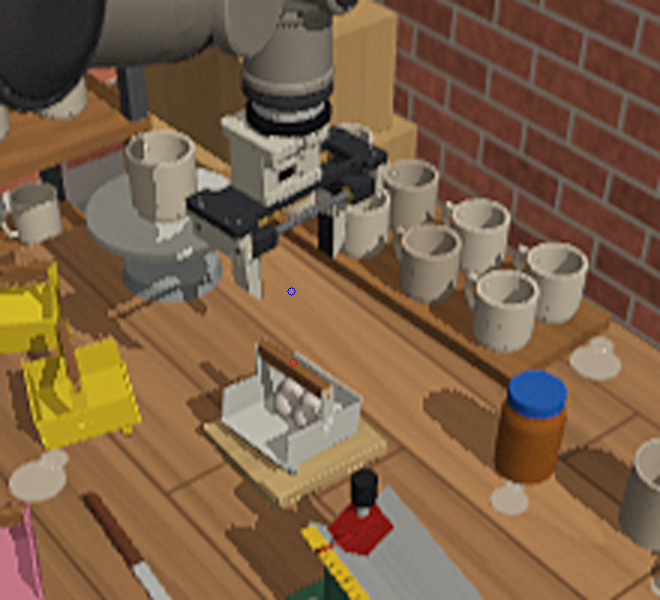

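The crop shows the open gripper straddling the handle, its TCP projecting to (291,291) and the handle centre to (294,362), with jaws across the bar. Now I descend and pinch.

>>> servo_tool --angular '[[0, 0, 0], [0, 0, 0], [0, 0, 0], [0, 0, 0], [0, 0, 0], [0, 0, 0], [0, 0, 0]]' --slide '[[1, -1, -30], [1, -1, -60], [1, -1, -90], [1, -1, -110], [1, -1, -117], [1, -1, -117], [1, -1, -117]]' --grip '[1, 1, 1, 1, 1, 1, 1]'

```text
time: 1.95
tool_pos: [556.9, 331.8, 87.7]
tcp_rot: [3.14, -0.0, 1.675]
contact_force: [-0.3, 0.1, 0.1]
grip_width: 91.6
```

>>> servo_tool --angular '[[0, 0, 0], [0, 0, 0], [0, 0, 0], [0, 0, 0], [0, 0, 0], [0, 0, 0], [0, 0, 0], [0, 0, 0], [0, 0, 0], [0, 0, 0]]' --slide '[[0, 0, 0], [0, 0, 0], [0, 0, 0], [0, 0, 0], [0, 0, 0], [0, 0, 0], [0, 0, 0], [0, 0, 0], [0, 0, 0], [0, 0, 0]]' --grip '[-1, -1, -1, -1, -1, -1, -1, -1, -1, -1]'

```text
time: 2.78
tool_pos: [556.7, 331.1, 86.5]
tcp_rot: [3.142, 0.0, 1.674]
contact_force: [-0.5, -0.2, -0.1]
grip_width: 30.1
```

>>> servo_tool --angular '[[0, 0, 0], [0, 0, 0], [0, 0, 0], [0, 0, 0], [0, 0, 0], [0, 0, 0]]' --slide '[[0, 0, 0], [0, 0, 0], [0, 0, 0], [0, 0, 0], [0, 0, 0], [0, 0, 0]]' --grip '[-1, -1, -1, -1, -1, -1]'

```text
time: 3.28
tool_pos: [556.4, 331.1, 86.5]
tcp_rot: [-3.141, 0.0, 1.674]
contact_force: [-2.4, 0.1, 1.5]
grip_width: 11.4
```

>>> servo_tool --angular '[[0, 0, 0], [0, 0, 0], [0, 0, 0], [0, 0, 0], [0, 0, 0], [0, 0, 0], [0, 0, 0], [0, 0, 0], [0, 0, 0], [0, 0, 0]]' --slide '[[0, 0, 6], [0, 0, 14], [0, 0, 26], [0, 0, 40], [0, 0, 54], [0, 0, 68], [0, 0, 82], [0, 0, 94], [0, 0, 100], [0, 0, 100]]' --grip '[-1, -1, -1, -1, -1, -1, -1, -1, -1, -1]'

```text
time: 4.12
tool_pos: [557.5, 331.4, 188.4]
tcp_rot: [3.138, -0.001, 1.674]
contact_force: [0.1, -0.1, -5.4]
grip_width: 11.1
```

```bash
python3 - <<'E'
from m import *
c=cap('side');b=cv2.resize(c['img'][40:240,220:440],None,fx=3,fy=3,interpolation=cv2.INTER_CUBIC)
cv2.imwrite('pics/cside2.png',b); o=bot.get_obs(); print(o['tool_pos'],o['contact_force'],o['grip_width'],o['moment'])
E
```

```text
[557.  331.2 187. ] [-0.5  0.  -5.3] 10.816819187603198 [-0.   0.1 -0.1]
```

View pics/cside2.png

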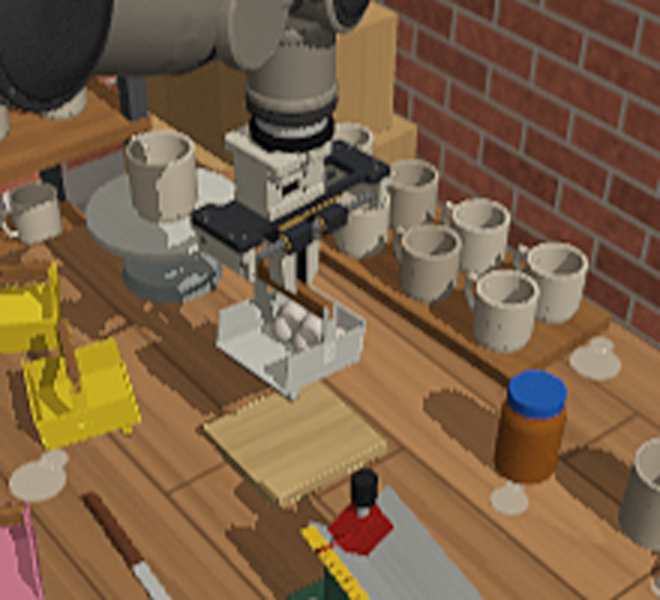

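The pan is lifted level: tops of the balls at the back and the empty light board are both visible. Now I carry it over beside the trough, measuring the empty board on the way.

>>> servo_tool --angular '[[0, 0, 0], [0, 0, 0], [0, 0, -1], [0, 0, -2], [0, 0, -3], [0, 0, -4], [0, 0, -5], [0, 0, -6], [0, 0, -7], [0, 0, -8]]' --slide '[[2, -5, 8], [4, -12, 18], [7, -23, 27], [10, -37, 30], [13, -54, 30], [15, -72, 30], [15, -90, 30], [15, -108, 30], [15, -126, 30], [15, -144, 30]]' --grip '[-1, -1, -1, -1, -1, -1, -1, -1, -1, -1]'

```text
time: 5.0
tool_pos: [571.9, 184.6, 217.0]
tcp_rot: [3.141, 0.0, 1.531]
contact_force: [0.2, -1.2, -4.8]
grip_width: 11.2
```

>>> servo_tool --angular '[[0, 0, -1], [0, 0, -2], [0, 0, -3], [0, 0, -3], [0, 0, -3], [0, 0, -3], [0, 0, -3], [0, 0, -3], [0, 0, -3], [0, 0, -3]]' --slide '[[0, -18, 0], [0, -36, 0], [0, -54, 0], [0, -72, 0], [0, -90, 0], [0, -108, 0], [0, -126, 0], [0, -144, 0], [0, -162, 0], [0, -176, 0]]' --grip '[-1, -1, -1, -1, -1, -1, -1, -1, -1, -1]'

```text
time: 5.83
tool_pos: [571.5, 8.2, 217.0]
tcp_rot: [3.141, 0.001, 1.479]
contact_force: [0.6, -0.1, -4.4]
grip_width: 11.3
```

>>> servo_tool --angular '[[0, 0, 0], [0, 0, 0], [0, 0, 0], [0, 0, 0], [0, 0, 0], [0, 0, 0]]' --slide '[[0, -11, 0], [0, -21, 0], [0, -28, 0], [0, -33, 0], [0, -36, 0], [0, -36, 0]]' --grip '[-1, -1, -1, -1, -1, -1]'

```text
time: 6.33
tool_pos: [571.8, -25.1, 216.5]
tcp_rot: [3.142, 0.0, 1.482]
contact_force: [-0.4, -0.6, -5.9]
grip_width: 11.0
```

```bash
python3 - <<'E'
from m import *
for n in('top','side'):
    cap(n,n+'3')
    c,X,H,S,V,box=setup(n)
    rect(X[box(440,660,230,420,13,23)&(H>12)&(S>40)&(V>120)],'board')
    cv2.imwrite('pics/c3%s.png'%n,cv2.resize(c['img'][60:280,280:460] if n=='top' else c['img'][100:340,270:470],None,fx=2.5,fy=2.5,interpolation=cv2.INTER_CUBIC))
o=bot.get_obs(); print(o['tool_pos'],o['tcp_rot'],o['contact_force'],o['grip_width'],o['joint_positions'])
E
```

```text
board 395 mean [555.2 318.3  18.1] med [533.9 300.9  18.4] min [479.1 254.7  13.1] max [626.7 396.9  23. ]
   rect [552.2 326. ] [140.  148.4] 88.92416381835938
board 936 mean [548.  323.   19.3] med [545.6 324.   19.4] min [475.6 253.6  13.1] max [627.9 401.   23. ]
   rect [550.8 327.6] [144.5 151.1] 88.24512481689453
[571.7 -24.3 216.5] [-3.1 -0.   1.5] [-0.1  0.  -5.3] 11.187182382253551 [-0.2  0.4  1.4  0.   1.4 -0.1]
```

View pics/c3top.png

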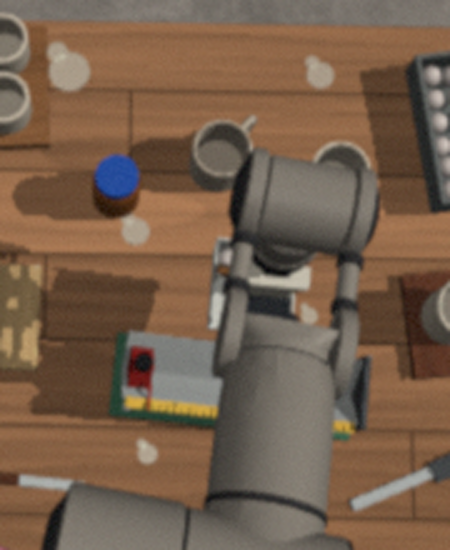

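View pics/c3side.png

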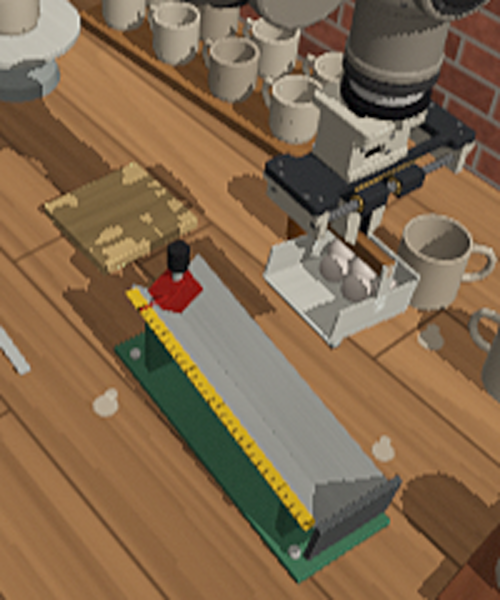

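The pan is level with balls at its back, squared to the trough. I bring the lip over the fold.

>>> servo_tool --angular '[[0, 0, 0], [0, 0, 0], [0, 0, 0], [0, 0, 0], [0, 0, 0], [0, 0, 0], [0, 0, 0], [0, 0, 0], [0, 0, 0]]' --slide '[[-4, 0, 0], [-11, 0, -2], [-18, 0, -7], [-25, 0, -13], [-30, 0, -20], [-33, 0, -27], [-33, 0, -33], [-33, 0, -35], [-33, 0, -35]]' --grip '[-1, -1, -1, -1, -1, -1, -1, -1, -1]'

```text
time: 7.18
tool_pos: [538.6, -24.7, 181.0]
tcp_rot: [-3.141, -0.0, 1.482]
contact_force: [0.1, 0.4, -4.8]
grip_width: 11.0
```

```bash
python3 - <<'E'
from m import *
cap('side')
c,X,H,S,V,box=setup('side')
im=cv2.resize(c['img'][120:320,300:480],None,fx=3,fy=3,interpolation=cv2.INTER_CUBIC)
for p,col in(((478.7,-19.3,132.4),(0,0,255)),((478.7+4.5,-19.3+50,132.4),(0,255,0)),((478.7-4.5,-19.3-50,132.4),(0,255,0))):
    u=proj(c,np.array(p)); cv2.circle(im,(int((u[0]-300)*3),int((u[1]-120)*3)),4,col,1)
cv2.imwrite('pics/c4side.png',im)
o=bot.get_obs(); print(o['tool_pos'],o['tcp_rot'],o['contact_force'],o['grip_width'])
E
```

```text
[538.9 -24.8 181.4] [-3.1 -0.   1.5] [-0.2 -0.4 -5.8] 11.179333372294948
```

View pics/c4side.png

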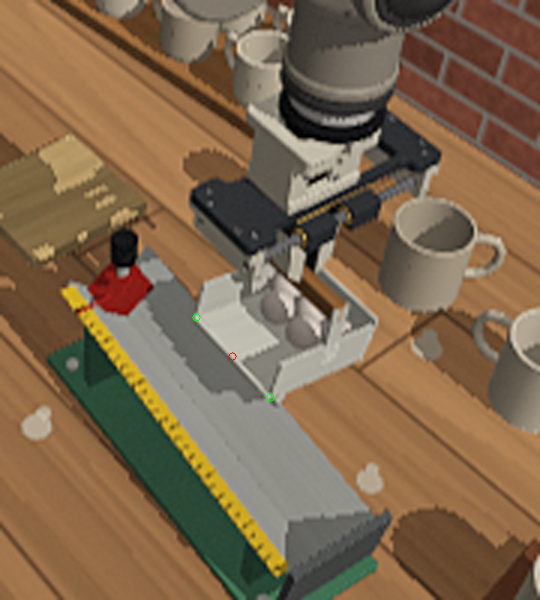

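The predicted lip points (circles at (197,318), (232,356), (270,397)) sit exactly on the real lip. Next comes the table for a tilt about the lip.

```bash
python3 - <<'E'
import numpy as np
b=np.array([.996,-.0906])
def p(t):
    t=np.radians(t);c,s=np.cos(t),np.sin(t)
    k=60*(c-1)-48.5*s; return np.r_[b*k,60*s+48.5*(c-1)]
for t0,t1,st in((0,8,.8),(8,13,.5),(13,18,.5),(18,28,1),(28,36,.8)):
    print(t0,[np.round([ -.0906*(t-t0),-.996*(t-t0),0],2).tolist()[:2] for t in np.arange(t0+st,t1+.01,st)])
    print([np.round(p(t)-p(t0),1).tolist() for t in np.arange(t0+st,t1+.01,st)])
E
```

```text
0 [[-0.07, -0.8], [-0.14, -1.59], [-0.22, -2.39], [-0.29, -3.19], [-0.36, -3.98], [-0.43, -4.78], [-0.51, -5.58], [-0.58, -6.37], [-0.65, -7.17], [-0.72, -7.97]]
[[-0.7, 0.1, 0.8], [-1.4, 0.1, 1.7], [-2.1, 0.2, 2.5], [-2.8, 0.3, 3.3], [-3.5, 0.3, 4.1], [-4.3, 0.4, 4.9], [-5.0, 0.5, 5.6], [-5.8, 0.5, 6.4], [-6.5, 0.6, 7.1], [-7.3, 0.7, 7.9]]
8 [[-0.05, -0.5], [-0.09, -1.0], [-0.14, -1.49], [-0.18, -1.99], [-0.23, -2.49], [-0.27, -2.99], [-0.32, -3.49], [-0.36, -3.98], [-0.41, -4.48], [-0.45, -4.98]]
[[-0.5, 0.0, 0.5], [-1.0, 0.1, 0.9], [-1.5, 0.1, 1.4], [-2.0, 0.2, 1.8], [-2.5, 0.2, 2.2], [-3.0, 0.3, 2.7], [-3.5, 0.3, 3.1], [-4.0, 0.4, 3.5], [-4.6, 0.4, 4.0], [-5.1, 0.5, 4.4]]
13 [[-0.05, -0.5], [-0.09, -1.0], [-0.14, -1.49], [-0.18, -1.99], [-0.23, -2.49], [-0.27, -2.99], [-0.32, -3.49], [-0.36, -3.98], [-0.41, -4.48], [-0.45, -4.98]]
[[-0.5, 0.0, 0.4], [-1.1, 0.1, 0.8], [-1.6, 0.1, 1.2], [-2.1, 0.2, 1.6], [-2.7, 0.2, 2.0], [-3.2, 0.3, 2.4], [-3.8, 0.3, 2.8], [-4.3, 0.4, 3.2], [-4.9, 0.4, 3.5], [-5.5, 0.5, 3.9]]
18 [[-0.09, -1.0], [-0.18, -1.99], [-0.27, -2.99], [-0.36, -3.98], [-0.45, -4.98], [-0.54, -5.98], [-0.63, -6.97], [-0.72, -7.97], [-0.82, -8.96], [-0.91, -9.96]]
[[-1.1, 0.1, 0.7], [-2.3, 0.2, 1.4], [-3.4, 0.3, 2.1], [-4.6, 0.4, 2.8], [-5.8, 0.5, 3.4], [-7.0, 0.6, 4.0], [-8.2, 0.7, 4.6], [-9.4, 0.9, 5.2], [-10.6, 1.0, 5.8], [-11.8, 1.1, 6.3]]
28 [[-0.07, -0.8], [-0.14, -1.59], [-0.22, -2.39], [-0.29, -3.19], [-0.36, -3.98], [-0.43, -4.78], [-0.51, -5.58], [-0.58, -6.37], [-0.65, -7.17], [-0.72, -7.97]]
[[-1.0, 0.1, 0.4], [-2.0, 0.2, 0.8], [-3.0, 0.3, 1.2], [-4.0, 0.4, 1.6], [-5.0, 0.5, 1.9], [-6.0, 0.5, 2.3], [-7.0, 0.6, 2.6], [-8.1, 0.7, 2.9], [-9.1, 0.8, 3.2], [-10.1, 0.9, 3.5]]
```

>>> servo_tool --angular '[[-0.1, -0.8, 0], [-0.1, -1.6, 0], [-0.2, -2.4, 0], [-0.3, -3.2, 0], [-0.4, -4, 0], [-0.4, -4.8, 0], [-0.5, -5.6, 0], [-0.6, -6.4, 0], [-0.7, -7.2, 0], [-0.7, -8, 0]]' --slide '[[-0.7, 0.1, 0.8], [-1.4, 0.1, 1.7], [-2.1, 0.2, 2.5], [-2.8, 0.3, 3.3], [-3.5, 0.3, 4.1], [-4.3, 0.4, 4.9], [-5, 0.5, 5.6], [-5.8, 0.5, 6.4], [-6.5, 0.6, 7.1], [-7.3, 0.7, 7.9]]' --grip '[-1, -1, -1, -1, -1, -1, -1, -1, -1, -1]'

```text
time: 8.07
tool_pos: [531.3, -24.1, 189.5]
tcp_rot: [3.0, -0.0, 1.482]
contact_force: [0.4, 1.1, -5.4]
grip_width: 11.1
```

>>> servo_tool --angular '[[0, -0.5, 0], [-0.1, -1, 0], [-0.1, -1.5, 0], [-0.2, -2, 0], [-0.2, -2.5, 0], [-0.3, -3, 0], [-0.3, -3.5, 0], [-0.4, -4, 0], [-0.4, -4.5, 0], [-0.5, -5, 0]]' --slide '[[-0.5, 0, 0.5], [-1, 0.1, 0.9], [-1.5, 0.1, 1.4], [-2, 0.2, 1.8], [-2.5, 0.2, 2.2], [-3, 0.3, 2.7], [-3.5, 0.3, 3.1], [-4, 0.4, 3.5], [-4.6, 0.4, 4], [-5.1, 0.5, 4.4]]' --grip '[-1, -1, -1, -1, -1, -1, -1, -1, -1, -1]'

```text
time: 8.9
tool_pos: [526.2, -23.7, 193.9]
tcp_rot: [2.913, 0.001, 1.482]
contact_force: [-0.3, -0.3, -5.4]
grip_width: 11.0
```

```bash
python3 - <<'E'
from m import *
c=cap('side')
im=cv2.resize(c['img'][120:320,300:480],None,fx=3,fy=3,interpolation=cv2.INTER_CUBIC)
cv2.imwrite('pics/c5side.png',im)
o=bot.get_obs(); print(o['tool_pos'],o['tcp_rot'],o['contact_force'],o['grip_width'])
E
```

```text
[525.9 -23.6 193.9] [2.9 0.  1.5] [ 0.1  0.6 -4.7] 11.223580580238568
```

View pics/c5side.png

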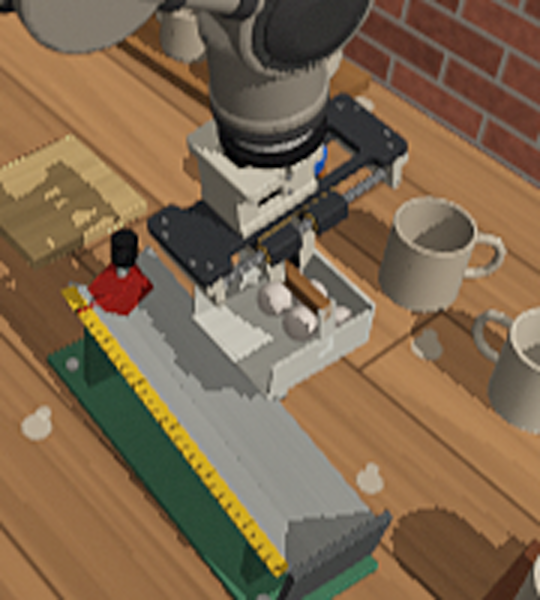

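Balls at (272,297) and (300,320) have just begun to roll at 13°. I continue slowly.

>>> servo_tool --angular '[[0, 0, 0], [0, 0, 0], [0, 0, 0], [0, 0, 0], [0, 0, 0], [0, 0, 0]]' --slide '[[0, 0, 0], [0, 0, 0], [0, 0, 0], [0, 0, 0], [0, 0, 0], [0, 0, 0]]' --grip '[-1, -1, -1, -1, -1, -1]'

```text
time: 9.45
tool_pos: [526.4, -23.7, 193.8]
tcp_rot: [2.914, 0.001, 1.482]
contact_force: [0.6, 0.1, -6.2]
grip_width: 11.1
```

```bash
python3 - <<'E'
from m import *
c=cap('side')
im=cv2.resize(c['img'][120:320,300:480],None,fx=3,fy=3,interpolation=cv2.INTER_CUBIC)
cv2.imwrite('pics/c6side.png',im)
E
```

```text
(no output)
```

View pics/c6side.png

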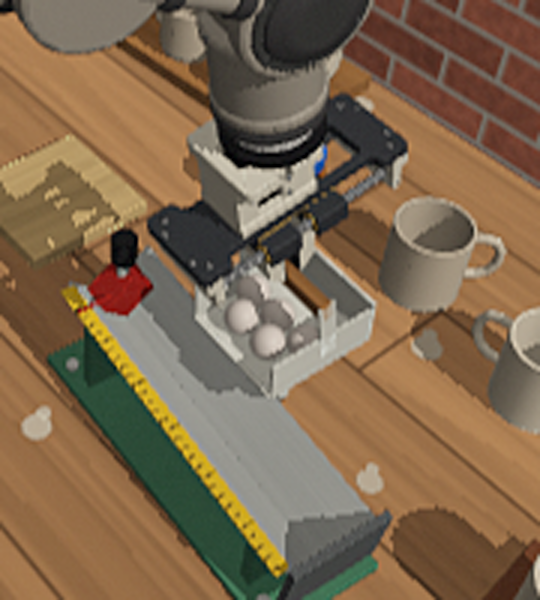

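The balls are rolling slowly down the pan, the lead pair now at (241,315) and (268,340). I hold this tilt while they roll out.

>>> servo_tool --angular '[[0, 0, 0], [0, 0, 0], [0, 0, 0], [0, 0, 0], [0, 0, 0], [0, 0, 0], [0, 0, 0], [0, 0, 0]]' --slide '[[0, 0, 0], [0, 0, 0], [0, 0, 0], [0, 0, 0], [0, 0, 0], [0, 0, 0], [0, 0, 0], [0, 0, 0]]' --grip '[-1, -1, -1, -1, -1, -1, -1, -1]'

```text
time: 10.17
tool_pos: [526.4, -23.7, 194.0]
tcp_rot: [2.913, 0.001, 1.482]
contact_force: [-0.0, -0.4, -1.8]
grip_width: 11.4
```

```bash
python3 - <<'E'
from m import *
c=cap('side')
im=cv2.resize(c['img'][120:320,300:480],None,fx=3,fy=3,interpolation=cv2.INTER_CUBIC)
cv2.imwrite('pics/c7side.png',im)
E
```

```text
(no output)
```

View pics/c7side.png

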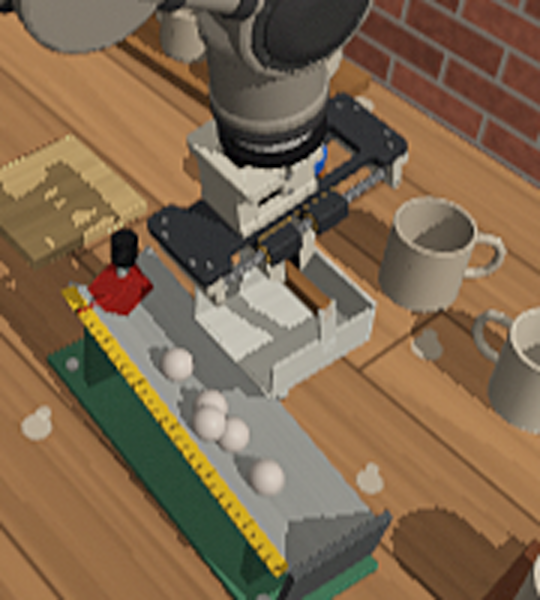

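All five balls are in the trough at (178,363)–(267,477) and the pan is empty. I raise and level the pan.

>>> servo_tool --angular '[[0, 0, 0], [0.1, 1, 0], [0.3, 3, 0], [0.5, 5, 0], [0.6, 7, 0], [0.8, 9, 0], [1, 11, 0], [1.2, 13, 0], [1.2, 13, 0], [1.2, 13, 0]]' --slide '[[0, 0, 6], [2, 0, 14], [6, 0, 22], [14, 0, 27], [22, 0, 30], [30, 0, 30], [38, 0, 30], [44, 0, 30], [46, 0, 30], [46, 0, 30]]' --grip '[-1, -1, -1, -1, -1, -1, -1, -1, -1, -1]'

```text
time: 11.05
tool_pos: [573.0, -23.7, 223.6]
tcp_rot: [3.141, -0.0, 1.482]
contact_force: [-0.4, 0.5, -3.9]
grip_width: 11.2
```

```bash
python3 - <<'E'
from m import *
c=cap('side')
im=cv2.resize(c['img'][120:320,300:480],None,fx=3,fy=3,interpolation=cv2.INTER_CUBIC)
cv2.imwrite('pics/c8side.png',im)
o=bot.get_obs(); print(o['tool_pos'],o['tcp_rot'],o['contact_force'],o['grip_width'])
E
```

```text
[572.3 -23.6 223.7] [ 3.1 -0.   1.5] [-0.5 -0.5 -2. ] 11.404467955058909
```

View pics/c8side.png

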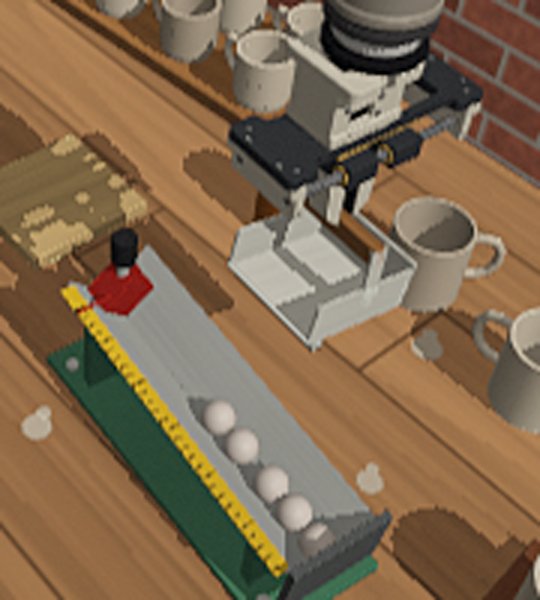

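The row of five has formed at the stop, (220,416)–(316,537). I carry the pan back to its board.

>>> servo_tool --angular '[[0, 0, 0], [0, 0, 0], [0, 0, 0], [0, 0, 1], [0, 0, 2], [0, 0, 3], [0, 0, 4], [0, 0, 4], [0, 0, 4], [0, 0, 4]]' --slide '[[0, 6, 0], [0, 18, 0], [0, 38, 0], [0, 60, 0], [0, 82, 0], [0, 104, 0], [0, 126, 0], [0, 148, 0], [0, 170, 0], [0, 192, 0]]' --grip '[-1, -1, -1, -1, -1, -1, -1, -1, -1, -1]'

```text
time: 11.93
tool_pos: [571.4, 170.6, 224.4]
tcp_rot: [3.141, -0.001, 1.552]
contact_force: [0.3, -0.5, -2.7]
grip_width: 11.2
```

>>> servo_tool --angular '[[0, 0, 0], [0, 0, 0], [0, 0, 0], [0, 0, 0], [0, 0, 0], [0, 0, 0], [0, 0, 0], [0, 0, 0], [0, 0, 0], [0, 0, 0]]' --slide '[[0, 22, 0], [-2, 44, 0], [-5, 66, 0], [-8, 88, 0], [-11, 110, 0], [-13, 130, 0], [-13, 145, 0], [-13, 155, 0], [-13, 159, 0], [-13, 159, 0]]' --grip '[-1, -1, -1, -1, -1, -1, -1, -1, -1, -1]'

```text
time: 12.77
tool_pos: [559.1, 328.0, 223.7]
tcp_rot: [3.142, 0.0, 1.553]
contact_force: [0.2, -0.3, -2.2]
grip_width: 10.7
```

>>> servo_tool --angular '[[0, 0, 0], [0, 0, 0], [0, 0, 0], [0, 0, 0], [0, 0, 0], [0, 0, 0], [0, 0, 0], [0, 0, 0], [0, 0, 0], [0, 0, 0]]' --slide '[[0, 0, -15], [0, 0, -35], [0, 0, -55], [0, 0, -75], [0, 0, -95], [0, 0, -110], [0, 0, -120], [0, 0, -125], [0, 0, -127], [0, 0, -127]]' --grip '[-1, -1, -1, -1, -1, -1, -1, -1, -1, -1]'

```text
time: 13.6
tool_pos: [559.7, 327.1, 97.2]
tcp_rot: [3.141, -0.0, 1.551]
contact_force: [0.4, -0.1, -3.3]
grip_width: 11.3
```

```bash
python3 - <<'E'
from m import *
c=cap('side')
im=cv2.resize(c['img'][80:320,230:480],None,fx=2.4,fy=2.4,interpolation=cv2.INTER_CUBIC)
cv2.imwrite('pics/c9side.png',im)
o=bot.get_obs(); print(o['tool_pos'],o['tcp_rot'],o['contact_force'],o['grip_width'])
E
```

```text
[559.9 327.3  97.7] [ 3.1 -0.   1.6] [-0.2  1.3 -2.3] 10.897405656537599
```

View pics/c9side.png

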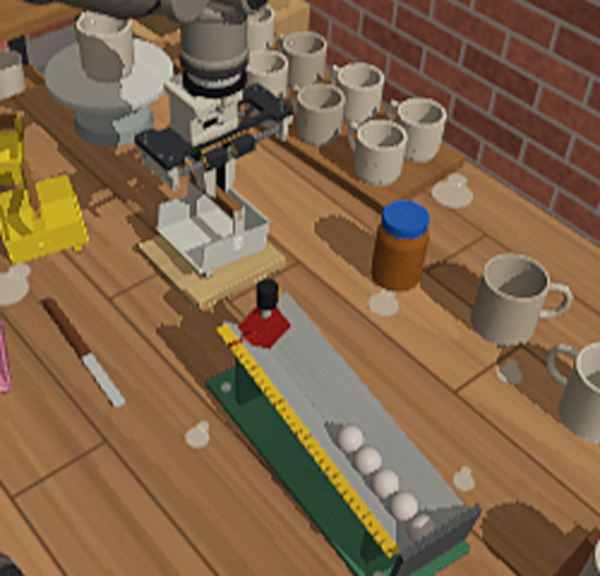

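The pan hangs about 10 mm above the middle of its board. I lower it the rest of the way slowly.

>>> servo_tool --angular '[[0, 0, 0], [0, 0, 0], [0, 0, 0], [0, 0, 0], [0, 0, 0], [0, 0, 0], [0, 0, 0]]' --slide '[[0, 0, -2], [0, 0, -4], [0, 0, -6], [0, 0, -8], [0, 0, -9.5], [0, 0, -10.5], [0, 0, -10.5]]' --grip '[-1, -1, -1, -1, -1, -1, -1]'

```text
time: 14.23
tool_pos: [559.2, 327.4, 86.4]
tcp_rot: [3.142, 0.0, 1.552]
contact_force: [-0.4, 0.4, -1.2]
grip_width: 10.7
```

>>> servo_tool --angular '[[0, 0, 0], [0, 0, 0], [0, 0, 0], [0, 0, 0], [0, 0, 0], [0, 0, 0], [0, 0, 0], [0, 0, 0]]' --slide '[[0, 0, -0.5], [0, 0, -0.5], [0, 0, -0.5], [0, 0, -0.5], [0, 0, -0.5], [0, 0, -0.5], [0, 0, -0.5], [0, 0, -0.5]]' --grip '[-1, 0.2, 0.2, 0.2, 0.2, 0.2, 0.2, 0.2]'

```text
time: 14.9
tool_pos: [559.3, 327.4, 85.8]
tcp_rot: [3.141, -0.0, 1.552]
contact_force: [0.4, 0.6, -0.2]
grip_width: 52.4
```

>>> servo_tool --angular '[[0, 0, 0], [0, 0, 0], [0, 0, 0], [0, 0, 0], [0, 0, 0], [0, 0, 0], [0, 0, 0], [0, 0, 0]]' --slide '[[0, 0, 8], [0, 0, 25], [0, 0, 50], [0, 0, 80], [0, 0, 110], [0, 0, 135], [0, 0, 145], [0, 0, 145]]' --grip '[0.2, 0.2, 0.2, 0.2, 0.2, 0.2, 0.2, 0.2]'

```text
time: 15.57
tool_pos: [560.5, 327.9, 234.3]
tcp_rot: [3.136, -0.003, 1.552]
contact_force: [0.3, 0.5, 0.4]
grip_width: 55.2
```

```bash
python3 - <<'E'
from m import *
cap('top','top10')
c=cap('side')
im=cv2.resize(c['img'][80:320,230:480],None,fx=2.4,fy=2.4,interpolation=cv2.INTER_CUBIC)
cv2.imwrite('pics/c10side.png',im)
for n in('top','side'):
    c,X,H,S,V,box=setup(n)
    rect(X[box(440,660,200,420,92,120)],'handle')
    rect(X[box(440,660,200,420,30,75)],'pan body')
    rect(X[box(300,620,-330,160,135,250)&(V<60)],'knob')
o=bot.get_obs(); print(o['tool_pos'],o['tcp_rot'],o['contact_force'],o['grip_width'])
E
```

```text
handle 45 mean [556.9 294.4 111.5] med [555.6 295.2 113.2] min [551.6 275.1  97.5] max [563.  312.9 118.7]
   rect [557.8 293.8] [37.8 10.8] 87.29666900634766
pan body 101 mean [571.7 309.8  42.4] med [562.6 308.4  35.9] min [504.8 275.4  30.1] max [609.4 381.   71.4]
   rect [560.9 340. ] [ 74.2 117.7] 21.783403396606445
knob 39 mean [466.8 114.2 171.1] med [466.3 113.5 171.5] min [458.  103.8 148.9] max [476.3 123.1 179.3]
   rect [467.1 113.4] [18.2 19.2] 0.9776038527488708
handle 184 mean [555.6 324.1 108.7] med [554.1 322.2 111.1] min [549.6 275.9  92.3] max [566.8 383.6 118.8]
   rect [558.4 329.7] [107.6  17.2] 89.81434631347656
pan body 889 mean [548.8 330.4  47.9] med [544.4 333.   43.9] min [494.6 275.1  30. ] max [611.5 384.   74.9]
   rect [553.3 329.5] [109.2 114.7] 87.70085144042969
knob 101 mean [464.9 110.4 166.1] med [463.6 109.5 169.6] min [456.6 103.2 144.6] max [477.5 123.2 178.3]
   rect [467.1 113.2] [19.8 21.2] 87.80384063720703
[558.9 327.2 229.7] [-3.1  0.   1.6] [-0.9 -0.5 -0.5] 55.220702143609664
```

View pics/c10side.png

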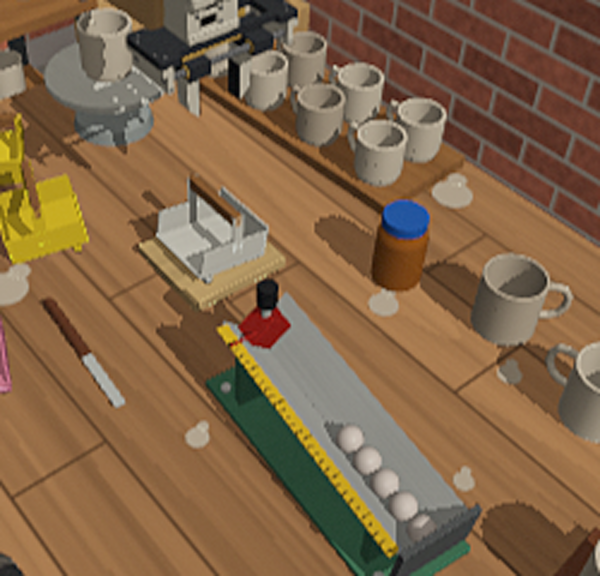

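The pan stands upright at the board's middle (handle at (558,329), which puts its origin at about (550,329)). The knob stands at (467.2, 113.5). I move above it.

>>> servo_tool --angular '[[0, 0, -4], [0, 0, -4], [0, 0, -4], [0, 0, -4], [0, 0, -4], [0, 0, -4], [0, 0, -4], [0, 0, -4], [0, 0, -4], [0, 0, -4]]' --slide '[[-8, -20, 0], [-22, -50, 0], [-38, -85, 0], [-54, -125, 0], [-70, -160, 0], [-82, -190, 0], [-89, -206, 0], [-92, -214, 0], [-92, -214, 0], [-92, -214, 0]]' --grip '[0.2, 0.2, 0.2, 0.2, 0.2, 0.2, 0.2, 0.2, 0.2, 0.2]'

```text
time: 16.5
tool_pos: [467.3, 113.7, 230.0]
tcp_rot: [-3.14, -0.0, 1.481]
contact_force: [-0.1, 0.5, -0.2]
grip_width: 55.0
```

```bash
python3 - <<'E'
from m import *
c=cap('side')
o=bot.get_obs(); print(o['tool_pos'],o['tcp_rot'],o['contact_force'],o['grip_width'])
im=cv2.resize(c['img'][80:320,230:480],None,fx=2.4,fy=2.4,interpolation=cv2.INTER_CUBIC)
for z in (230,174,146):
    u=proj(c,np.array([467.2,113.5,z])); cv2.circle(im,(int((u[0]-230)*2.4),int((u[1]-80)*2.4)),3,(255,0,255),1)
cv2.imwrite('pics/c11side.png',im)
E
```

```text
[467.5 114.1 230.1] [-3.1 -0.   1.5] [1.1 0.3 0.1] 55.22566533799957
```

View pics/c11side.png

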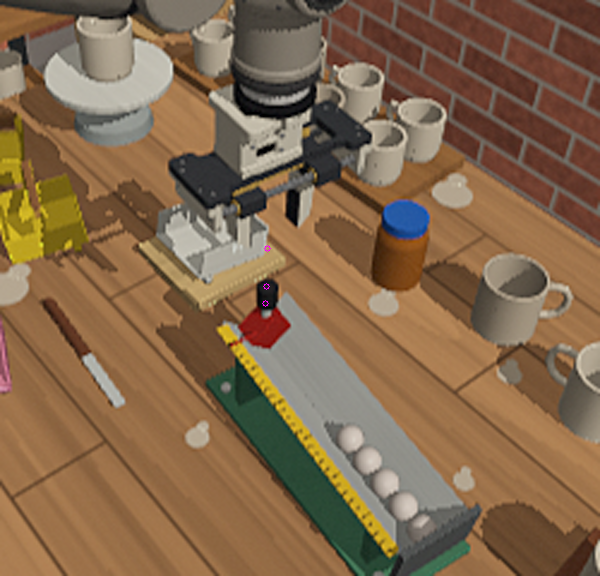

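The fingers straddle the knob at (267,295), with the projected knob axis running through its middle. I descend and close.

>>> servo_tool --angular '[[0, 0, 0], [0, 0, 0], [0, 0, 0], [0, 0, 0], [0, 0, 0], [0, 0, 0]]' --slide '[[0, 0, -20], [0, 0, -45], [0, 0, -65], [0, 0, -80], [0, 0, -84], [0, 0, -84]]' --grip '[0.2, 0.2, 0.2, 0.2, 0.2, 0.2]'

```text
time: 17.05
tool_pos: [466.8, 114.3, 145.5]
tcp_rot: [-3.139, 0.0, 1.483]
contact_force: [0.2, 0.1, 1.1]
grip_width: 55.1
```

>>> servo_tool --angular '[[0, 0, 0], [0, 0, 0], [0, 0, 0], [0, 0, 0], [0, 0, 0], [0, 0, 0], [0, 0, 0], [0, 0, 0], [0, 0, 0], [0, 0, 0]]' --slide '[[0, 0, 0], [0, 0, 0], [0, 0, 0], [0, 0, 0], [0, 0, 0], [0, 0, 0], [0, 0, 0], [0, 0, 0], [0, 0, 0], [0, 0, 0]]' --grip '[-0.3, -0.4, -0.6, -1, -1, -1, -1, -1, -1, -1]'

```text
time: 17.88
tool_pos: [468.6, 113.3, 147.4]
tcp_rot: [3.139, -0.0, 1.482]
contact_force: [4.6, -0.7, 0.4]
grip_width: 21.8
```

Gripped at 22 mm, which fits the 24 mm knob (the reading also ran 1 mm low on the handle). I slide down the trough.

>>> servo_tool --angular '[[0, 0, 0], [0, 0, 0], [0, 0, 0], [0, 0, 0], [0, 0, 0], [0, 0, 0], [0, 0, 0], [0, 0, 0], [0, 0, 0], [0, 0, 0]]' --slide '[[0.6, -4, -0.4], [0.1, -9.9, -1], [-0.8, -19.8, -2.1], [-1.7, -29.7, -3.1], [-2.6, -39.6, -4.2], [-3.5, -49.5, -5.2], [-4.4, -59.4, -6.3], [-5.3, -69.3, -7.3], [-5.9, -76, -8], [-6.2, -79.2, -8.4]]' --grip '[-1, -1, -1, -1, -1, -1, -1, -1, -1, -1]'

```text
time: 18.72
tool_pos: [461.3, 32.7, 138.8]
tcp_rot: [3.141, 0.0, 1.481]
contact_force: [2.3, 2.1, 5.6]
grip_width: 21.9
```

>>> servo_tool --angular '[[0, 0, 0], [0, 0, 0], [0, 0, 0], [0, 0, 0], [0, 0, 0], [0, 0, 0], [0, 0, 0], [0, 0, 0]]' --slide '[[-0.5, -5, -0.5], [-1.2, -13, -1.4], [-1.9, -21, -2.2], [-2.6, -29, -3.1], [-3.2, -35, -3.7], [-3.6, -40, -4.2], [-3.9, -43, -4.5], [-3.9, -43, -4.5]]' --grip '[-1, -1, -1, -1, -1, -1, -1, -1]'

```text
time: 19.38
tool_pos: [457.3, -10.3, 134.3]
tcp_rot: [3.141, 0.001, 1.481]
contact_force: [1.9, -1.9, 4.3]
grip_width: 21.5
```

```bash
python3 - <<'E'
from m import *
c=cap('side')
o=bot.get_obs(); print(o['tool_pos'],o['tcp_rot'],o['contact_force'],o['grip_width'])
im=cv2.resize(c['img'][160:320,310:470],None,fx=3.7,fy=3.7,interpolation=cv2.INTER_CUBIC)
cv2.imwrite('pics/c12side.png',im)
E
```

```text
[457.3 -10.2 134.3] [3.1 0.  1.5] [ 2.8 -2.4  4.6] 21.886391915208275
```

View pics/c12side.png

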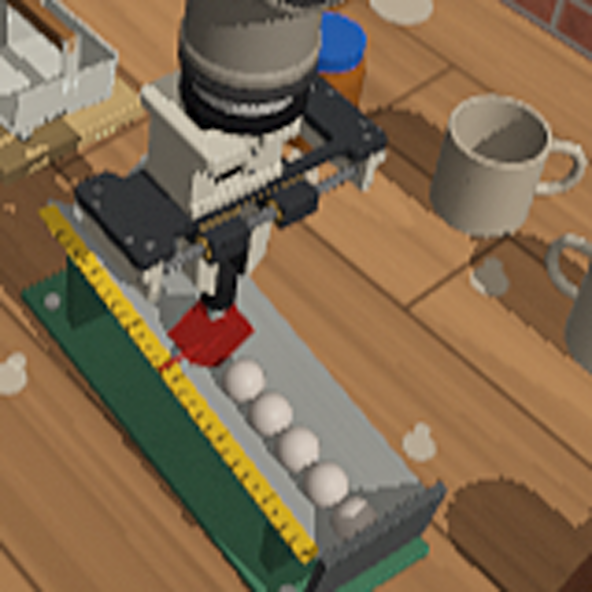

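The follower is now close, about 10 mm from the last ball at (245,381). I creep on and watch the force.

>>> servo_tool --angular '[[0, 0, 0], [0, 0, 0], [0, 0, 0], [0, 0, 0], [0, 0, 0], [0, 0, 0], [0, 0, 0]]' --slide '[[-0.1, -1.5, 0.2], [-0.2, -3, 0.1], [-0.4, -4.5, 0], [-0.5, -6, -0.1], [-0.6, -7, -0.2], [-0.7, -8, -0.3], [-0.7, -8, -0.3]]' --grip '[-1, -1, -1, -1, -1, -1, -1]'

```text
time: 20.02
tool_pos: [456.6, -17.0, 133.6]
tcp_rot: [3.141, 0.0, 1.482]
contact_force: [5.1, 0.6, 1.9]
grip_width: 21.7
```

>>> servo_tool --angular '[[0, 0, 0], [0, 0, 0], [0, 0, 0]]' --slide '[[-0.1, -1, -0.1], [-0.2, -2, -0.2], [-0.2, -2, -0.2]]' --grip '[-1, -1, -1]'

```text
time: 20.27
tool_pos: [456.5, -19.0, 133.4]
tcp_rot: [3.141, 0.0, 1.482]
contact_force: [4.3, -0.2, 0.8]
grip_width: 22.0
```

```bash
python3 - <<'E'
from m import *
c=cap('side')
o=bot.get_obs(); print(o['tool_pos'],o['tcp_rot'],o['contact_force'],o['grip_width'])
im=cv2.resize(c['img'][230:310,340:440],None,fx=7,fy=7,interpolation=cv2.INTER_CUBIC)
cv2.imwrite('pics/c13side.png',im)
E
```

```text
[456.4 -19.  133.4] [3.1 0.  1.5] [5.3 0.5 1.7] 21.798701674705292
```

View pics/c13side.png

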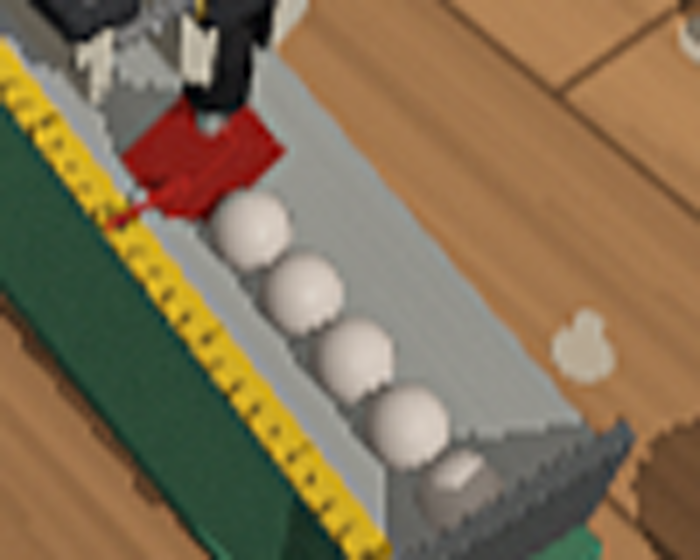

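>>> servo_tool --angular '[[0, 0, 0], [0, 0, 0], [0, 0, 0]]' --slide '[[-0.1, -1, -0.1], [-0.2, -2, -0.2], [-0.2, -2, -0.2]]' --grip '[-1, -1, -1]'

```text
time: 20.57
tool_pos: [456.3, -20.6, 133.3]
tcp_rot: [3.141, -0.001, 1.482]
contact_force: [6.1, 2.1, 1.6]
grip_width: 22.1
```

>>> servo_tool --angular '[[0, 0, 0], [0, 0, 0], [0, 0, 0]]' --slide '[[-0.1, -1, -0.1], [-0.1, -1.5, -0.1], [-0.1, -1.5, -0.1]]' --grip '[-1, -1, -1]'

```text
time: 20.82
tool_pos: [456.2, -21.4, 133.2]
tcp_rot: [3.141, -0.002, 1.481]
contact_force: [5.2, 5.2, 2.5]
grip_width: 21.9
```

```bash
python3 - <<'E'
from m import *
c=cap('side')
o=bot.get_obs(); print(o['tool_pos'],o['contact_force'])
im=cv2.resize(c['img'][230:310,340:440],None,fx=7,fy=7,interpolation=cv2.INTER_CUBIC)
cv2.imwrite('pics/c14side.png',im)
E
```

```text
[456.2 -21.4 133.2] [5.9 5.2 2.7]
```

View pics/c14side.png

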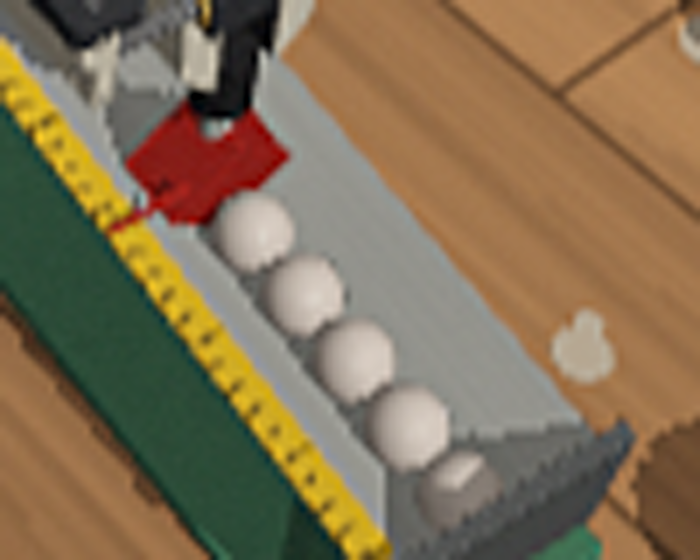

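Force along +y rises (2.1, then 5.2 N) and the last ball has shifted a pixel, so the face touches the row. One small push more will confirm that the row is solid.

>>> servo_tool --angular '[[0, 0, 0], [0, 0, 0], [0, 0, 0]]' --slide '[[-0.1, -1, -0.1], [-0.1, -1, -0.1], [-0.1, -1, -0.1]]' --grip '[-1, -1, -1]'

```text
time: 21.12
tool_pos: [456.2, -21.9, 133.1]
tcp_rot: [3.141, -0.003, 1.481]
contact_force: [4.8, 6.6, 2.4]
grip_width: 21.7
```

>>> servo_tool --angular '[[0, 0, 0], [0, 0, 0], [0, 0, 0]]' --slide '[[-0.1, -1, -0.1], [-0.1, -1, -0.1], [-0.1, -1, -0.1]]' --grip '[-1, -1, -1]'

```text
time: 21.37
tool_pos: [456.1, -22.4, 133.1]
tcp_rot: [3.141, -0.004, 1.481]
contact_force: [5.8, 9.8, 3.4]
grip_width: 21.6
```

Resistance climbs to 9.8 N with hardly any travel, so contact is solid. I release and lift.

>>> servo_tool --angular '[[0, 0, 0], [0, 0, 0], [0, 0, 0], [0, 0, 0], [0, 0, 0], [0, 0, 0], [0, 0, 0], [0, 0, 0]]' --slide '[[0, 0, 0], [0, 0, 0], [0, 0, 0], [0, 0, 0], [0, 0, 0], [0, 0, 0], [0, 0, 0], [0, 0, 0]]' --grip '[0.2, 0.2, 0.2, 0.2, 0.2, 0.2, 0.2, 0.2]'

```text
time: 22.03
tool_pos: [455.7, -24.4, 132.9]
tcp_rot: [-3.141, 0.0, 1.482]
contact_force: [0.8, 0.2, -0.7]
grip_width: 55.3
```

>>> servo_tool --angular '[[0, 0, 0], [0, 0, 0], [0, 0, 0], [0, 0, 0], [0, 0, 0], [0, 0, 0], [0, 0, 0], [0, 0, 0], [0, 0, 0], [0, 0, 0]]' --slide '[[0, 0, 10], [0, 0, 30], [0, 0, 55], [0, 0, 80], [0, 0, 105], [0, 0, 130], [-20, 0, 145], [-40, 0, 150], [-60, 0, 150], [-60, 0, 150]]' --grip '[0.2, 0.2, 0.2, 0.2, 0.2, 0.2, 0.2, 0.2, 0.2, 0.2]'

```text
time: 22.87
tool_pos: [393.3, -24.1, 283.6]
tcp_rot: [3.142, 0.0, 1.482]
contact_force: [0.9, 0.0, 0.1]
grip_width: 55.1
```

```bash
python3 - <<'E'
from m import *
c=cap('side');cap('top','top15')
o=bot.get_obs(); print(o['tool_pos'],o['contact_force'],o['grip_width'])
im=cv2.resize(c['img'][100:320,250:470],None,fx=2.7,fy=2.7,interpolation=cv2.INTER_CUBIC)
cv2.imwrite('pics/c15side.png',im)
im=cv2.resize(c['img'][230:310,340:440],None,fx=7,fy=7,interpolation=cv2.INTER_CUBIC)
cv2.imwrite('pics/c16side.png',im)
for n in('side',):
    c,X,H,S,V,box=setup(n)
    rect(X[box(300,620,-330,160,125,200)&(V<60)],'knob')
    rect(X[box(440,660,200,420,92,120)],'handle')
    rect(X[box(440,660,200,420,30,75)],'pan body')
E
```

```text
[395.8 -24.4 283.3] [-0.6  0.5  0.1] 54.953571088998075
knob 106 mean [451.6 -22.9 152.3] med [450.5 -23.6 154.9] min [444.  -31.2 133.6] max [464.9 -10.1 163.8]
   rect [453.6 -20.5] [20.9 20.1] 73.39376831054688
handle 161 mean [555.4 330.7 110. ] med [554.1 331.1 112.7] min [549.4 277.1  92.2] max [564.9 383.  118.6]
   rect [557.3 330. ] [105.8  14.4] 88.97817993164062
pan body 431 mean [537.6 361.2  48.2] med [527.3 376.9  42.6] min [494.5 277.   30.2] max [610.5 386.3  74.7]
   rect [552.5 331.8] [116.2 109. ] 0.2821335792541504
```

View pics/c15side.png

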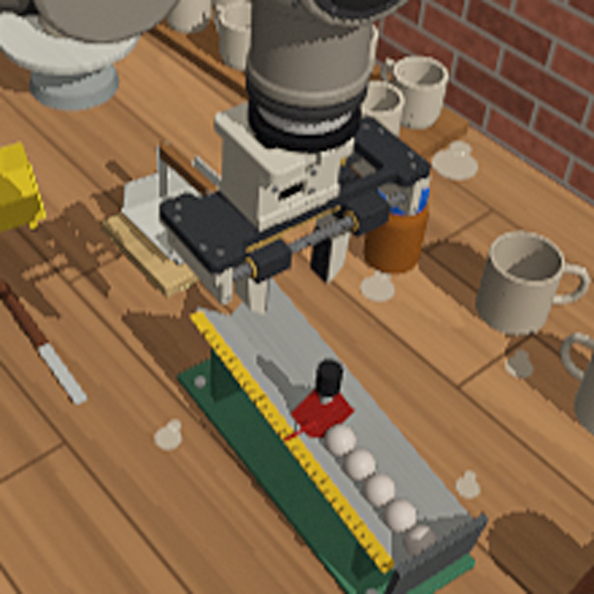

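View pics/c16side.png

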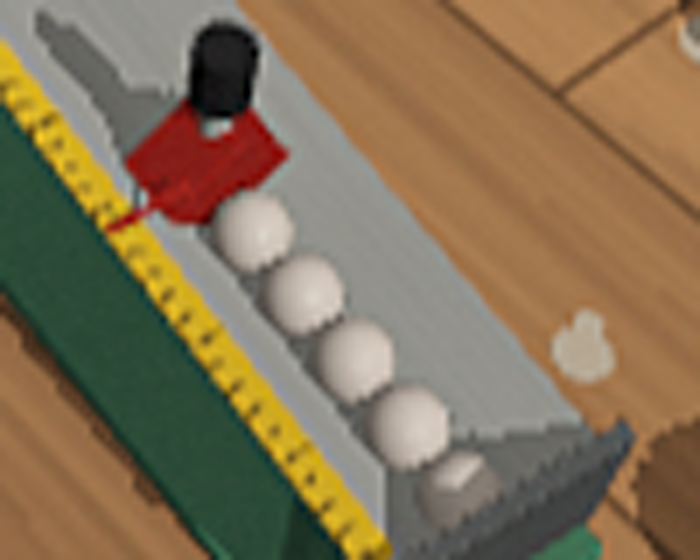

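Before handing in, I check that the row is closed up by locating ball centres and spacing.

```bash
python3 - <<'E'
from m import *
c,X,H,S,V,box=setup('side')
g=cv2.cvtColor(c['img'],cv2.COLOR_BGR2GRAY)
f=200/np.tan(np.radians(float(c['fov_y']))/2)
O=np.array([442.2,-178.4,45]);a=.105;yw=np.radians(84.8);d=np.array([np.cos(yw),np.sin(yw),0])
ex=np.r_[d[:2]*np.cos(a),np.sin(a)];ey=np.array([-d[1],d[0],0]);ez=np.cross(ex,ey)
C=-c['R'].T@c['t']
# image centres by circles in enlarged crop
im=cv2.resize(g[230:310,340:440],None,fx=7,fy=7,interpolation=cv2.INTER_CUBIC)
for p in cv2.HoughCircles(im,cv2.HOUGH_GRADIENT,1,50,param1=80,param2=18,minRadius=33,maxRadius=46)[0]:
    u=(p[0]+.5)/7-.5+340;v=(p[1]+.5)/7-.5+230
    r=c['R'].T@np.array([(u-c['cx'])/f,(v-c['cy'])/f,1])
    # plane y_tr... intersect with plane through fold + 21 parallel to ex,ey
    P0=O+21*ez; t=((P0-C)@ez)/(r@ez); Q=C+t*r-O
    print('px',p,'trough x %.1f y %.1f'%(Q@ex,Q@ey))
# follower/knob in trough frame
for k in ([467.2,113.5,159],[453.6,-20.5,146]): print('knob x',(np.array(k)-O)@ex,(np.array(k)-O)@ey)
E
```

```text
px [253.5 231.5  37.7] trough x 136.3 y -0.6
px [301.5 293.5  35.1] trough x 107.2 y -0.2
px [358.5 359.5  34.6] trough x 76.2 y -1.6
knob x 303.29900426945545 1.5585401943327533
knob x 167.9971463455353 2.9578022690073844
```

Centres at 136, 107 and 76 mm agree with the expected 135, 105 and 75. The knob is at 168 mm, which puts the face at 150 mm (joint about 0.140). Handing in.

```bash
python3 -c "
from plant import bot
print(bot.close_job(), bot.get_obs()['time'])"
```

```text
the job is handed in; nothing more can be done
the job is handed in; nothing more can be done
```

The task is done and handed in, about 23 s into the run. All five balls were tipped into the trough, the empty pan is back on its light board, and the red follower is against the last ball.

- **Balls:** the pictures show five in one row against the stop. I measured the upper three at 136, 107 and 76 mm along the trough (135, 105 and 75 expected), within 2 mm of its middle plane. The circle detector missed the lower two, so those I only checked by eye.
- **Follower:** its face came out at about 150 mm, so the joint is near 0.140. The push force rose to 9.8 N with hardly any travel before I let go.
- **Pan:** it stands upright within a few mm of the board's middle.
- **Gripper:** it is open, raised clear of everything, and reads about 0 N.
- **Mugs, jar, caliper and knife:** none were touched or visibly moved, though I did not measure them again at the end.

The camera height readings ran a few mm off on some edges, but none of the checks disagreed.

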